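# Pack out the billet nest on the sloping work stand

### The job

Raise the stiff clear guard over the sloping work stand by its red handle until it stands upright, and leave it there. Then find by feel which of the three look-alike packing blocks fills the gap between the brass billet and the blue sprung jaw in the nest (just thick enough to hold the jaw back), and press that one fully home, flush on the sloping bed, its 60 mm side along the slope; the other two must finish standing on their board, and the other things on the bench must be left where they are.

Things in the scene. Friction and masses are not known exactly. Their poses are not given: they have to be found in the camera images.
- nest: Open pocket in the middle of the grey sloping bed. Fixed. Origin: bed surface, pocket's middle. x runs up the slope (bed rises 24 degrees away from the robot), y left across it, z square out of the bed. Pocket: y from -33 to +40 mm, x from -34 to +34 mm between low rims 14 mm high. A brass billet is clamped against its left (+y) wall; the gap from billet to sprung jaw is to be filled.
- guard (a joint): Angle (rad) of the clear red-edged guard, 133 x 104 mm: 0 = shut over the nest, parallel to the bed (starts 0 to 0.3); grows as it is raised; 1.99 = upright (plumb); stop at 2.7, leaning far back. Stiff hinge (0.55 N m): stays where left. Hinge line along the nest's y at nest x = +62, z = +42 mm.
- guard_handle (a point): Middle of the red round handle bar (12 mm thick, 80 mm long, along the nest's y) on the guard's outer face, 118 mm from the hinge line, 38 mm off the guard's mid-plane (guard 5 to 9 mm thick). The bar can turn between fingers that pinch it. Axes turn with the guard: with it shut, as the nest's.
- jaw_face (a point): Middle of the gap-side face of the blue sprung jaw, the right side of the gap, 15 mm above the bed; nest's axes. The jaw is 30 mm high, 14 mm thick, 64 mm long along the slope, its gap-side face leaning back 4.5 mm over the top 12 mm as a lead-in. The left wall of the nest is 34 mm high. With the jaw at rest the face is at nest y = -33 mm.
- jaw (a joint): How far (m) the sprung jaw is pushed back from rest to the right: 0 at rest, hard stop at 0.0045. It presses towards the billet with 4 N at rest, 8 N at 2 mm. The right packing block is 2 mm thicker than the gap at rest, so it holds the jaw back about 2 mm; the next thicker will not go in, a thinner one is loose.
- board: Light wooden board lying on the bench, 210 x 270 x 16 mm (its x, y, z), on which the packing blocks stand. Fixed. Origin at the centre of its underside.
- billet_a_face (a point): Brass billet 40 mm wide across the slope, 56 mm long, 30 mm high, clamped on the bed, immovable. Point: middle of its right-hand face, 15 mm above the bed; the face leans back 4.5 mm over its top 12 mm. One of three billets is in the nest, against the left wall (point then within 20 mm of the nest's origin); the other two are parked on the bed beside the nest (over 50 mm away).
- billet_b_face (a point): Brass billet 45 mm wide across the slope, 56 mm long, 30 mm high, clamped on the bed, immovable. Point: middle of its right-hand face, 15 mm above the bed; the face leans back 4.5 mm over its top 12 mm. One of three billets is in the nest, against the left wall (point then within 20 mm of the nest's origin); the other two are parked on the bed beside the nest (over 50 mm away).
- billet_c_face (a point): Brass billet 50 mm wide across the slope, 56 mm long, 30 mm high, clamped on the bed, immovable. Point: middle of its right-hand face, 15 mm above the bed; the face leans back 4.5 mm over its top 12 mm. One of three billets is in the nest, against the left wall (point then within 20 mm of the nest's origin); the other two are parked on the bed beside the nest (over 50 mm away).
- packer_a_mid (a point): Centre (half-way up) of one of three look-alike aluminium packing blocks standing on the board: 60 mm long (its x), 66 mm high (z), and 25, 30 or 35 mm thick (y); unmarked, which is which is not told, so feel for it. About 0.3 kg. The right one is 2 mm thicker than the gap with the jaw at rest and is held snugly between billet and jaw, its length along the slope.
- packer_b_mid (a point): Centre (half-way up) of one of three look-alike aluminium packing blocks standing on the board: 60 mm long (its x), 66 mm high (z), and 25, 30 or 35 mm thick (y); unmarked, which is which is not told, so feel for it. About 0.3 kg. The right one is 2 mm thicker than the gap with the jaw at rest and is held snugly between billet and jaw, its length along the slope.
- packer_c_mid (a point): Centre (half-way up) of one of three look-alike aluminium packing blocks standing on the board: 60 mm long (its x), 66 mm high (z), and 25, 30 or 35 mm thick (y); unmarked, which is which is not told, so feel for it. About 0.3 kg. The right one is 2 mm thicker than the gap with the jaw at rest and is held snugly between billet and jaw, its length along the slope.
- die_1: Bystander: brass die blank, 36 mm across, 28 mm high, on a corner of the board.
- die_2: Bystander: another such die blank on another corner of the board.
- die_3: Bystander: brass cube die, 30 mm, on the bench.
- hammer: Bystander: hammer lying on the bench left of the stand.
- screwdriver: Bystander: screwdriver lying near the robot.
- crucible: Bystander: white ceramic bowl, 90 mm across.
- caliper: Bystander: steel caliper, 200 mm long, lying flat.
There are look-alikes about, which are no part of the job. What is shaped like the part that bears packer_a_mid but purple is not meant.

How it is judged:
On the way:
1. the guard has been raised upright, within about 12 degrees (value of joint guard between 1.77 and 2.21 rad), for 0.2 s.
At the end, for the whole second after the job is handed in: Guard upright within 12 degrees and still; one block in the nest beside the billet, its thickness holding the jaw back 0.9 to 4.3 mm, centre 28-37 mm off the bed, within 7 mm of mid along the slope, square to the bed within 0.08 rad (0.045 along it); the other two standing on the board (all of step 1 and ((x of packer_a_mid in the frame of nest between -0.007 and 0.007 m and y of packer_a_mid in the frame of nest between -0.032 and -0.008 m and z of packer_a_mid in the frame of nest between 0.028 and 0.037 m and angle between the z axis of packer_a_mid and the z axis of nest, either way round below 0.08 rad and angle between the x axis of packer_a_mid and the x axis of nest, either way round below 0.045 rad and x of packer_b_mid in the frame of board between -0.115 and 0.115 m and y of packer_b_mid in the frame of board between -0.145 and 0.145 m and height (world z) of packer_b_mid between 0.044 and 0.054 m and angle between each of packer_b_mid, packer_c_mid's own z axis and vertical below 0.12 rad and x of packer_c_mid in the frame of board between -0.115 and 0.115 m and y of packer_c_mid in the frame of board between -0.145 and 0.145 m and height (world z) of packer_c_mid between 0.044 and 0.054 m) or (x of packer_b_mid in the frame of nest between -0.007 and 0.007 m and y of packer_b_mid in the frame of nest between -0.032 and -0.008 m and z of packer_b_mid in the frame of nest between 0.028 and 0.037 m and angle between the z axis of packer_b_mid and the z axis of nest, either way round below 0.08 rad and angle between the x axis of packer_b_mid and the x axis of nest, either way round below 0.045 rad and x of packer_a_mid in the frame of board between -0.115 and 0.115 m and y of packer_a_mid in the frame of board between -0.145 and 0.145 m and height (world z) of packer_a_mid between 0.044 and 0.054 m and angle between each of packer_a_mid, packer_c_mid's own z axis and vertical below 0.12 rad and x of packer_c_mid in the frame of board between -0.115 and 0.115 m and y of packer_c_mid in the frame of board between -0.145 and 0.145 m and height (world z) of packer_c_mid between 0.044 and 0.054 m) or (x of packer_c_mid in the frame of nest between -0.007 and 0.007 m and y of packer_c_mid in the frame of nest between -0.032 and -0.008 m and z of packer_c_mid in the frame of nest between 0.028 and 0.037 m and angle between the z axis of packer_c_mid and the z axis of nest, either way round below 0.08 rad and angle between the x axis of packer_c_mid and the x axis of nest, either way round below 0.045 rad and x of packer_a_mid in the frame of board between -0.115 and 0.115 m and y of packer_a_mid in the frame of board between -0.145 and 0.145 m and height (world z) of packer_a_mid between 0.044 and 0.054 m and angle between each of packer_a_mid, packer_b_mid's own z axis and vertical below 0.12 rad and x of packer_b_mid in the frame of board between -0.115 and 0.115 m and y of packer_b_mid in the frame of board between -0.145 and 0.145 m and height (world z) of packer_b_mid between 0.044 and 0.054 m)) and value of joint jaw between 0.0009 and 0.0043 m and velocity of joint guard between -0.05 and 0.05 rad/s); the robot touches nothing.
It fails at once if a thing that is no part of the job was moved by more than 30 mm (distance of any of die_1, die_2, die_3, hammer, screwdriver, crucible, caliper from where it was at the start of the episode above 0.03 m).
It also fails if it takes over 61 s, if anything falls off the work surface, if the arm or the gripper's body presses on something with over 40 N, if the wrist force passes 120 N, or if a joint passes its speed limit or range.

### The arm

A 6-joint arm with a two-finger parallel gripper is mounted at the origin on the work surface. World frame = base frame: x ahead of the robot, y to its left, z up, the work surface at z = 0. Lengths are in m, angles in rad, forces in N, time in s.
With the tool pointing down it reaches from about 0.375 to 0.925 m from the base axis. Payload 5.7 kg.
Tool frame: the origin (TCP) lies midway between the tips of the shut fingers; the grasp point (between the pads) lies 19 mm behind it; z points along the fingers, y is the line along which they close (so a half turn about z gives the same grasp; the last joint's range is limited). The gripper opens to 88 mm and grips with 3 to 60 N. Pads are 20 mm wide; open, the fingers measure 115 mm over their backs; the gripper's body (75 mm by 178 mm) begins 61 mm behind the grasp point.
Start: joints at [-1.351, 0.359, 1.51, -0, 1.272, -0.115], TCP at [0.197, -0.567, 0.223] pointing down, gripper open.
Joint ranges: [-2.97, 2.97], [-1.01, 2.36], [0.21, 2.38], [-0.96, 4.11], [0.2, 2.71], [-2.98, 2.98]. Speed limits (rad/s): [2.39, 2.39, 3.14, 3.14, 3.14, 3.14].

### API

Orientations are given as a unit quaternion [x, y, z, w].
In Python, from bench import move_ptp, servo_line, goto_joints, move_gripper, sleep, inverse_kinematics, capture, PlanningError, close_job, spot_in, silhouettes, current_clock, current_joint_pos, current_qvel, current_joint_torque, current_position, current_orientation, current_force, current_torque, current_finger_gap, current_grip_force gives the robot as it stands. Calls block until the motion is done:
- move_ptp(position, orientation): joint-space move of the TCP to a pose.
- servo_line(position, orientation=None, rate=0.15, contact_N=None): straight line of the TCP; orientation=None keeps the orientation; rate is the mean speed in m/s. With contact_N (N) it stops when the force on the tool has changed by that much, and returns True; else False.
- goto_joints(angles): joint-space move.
- move_gripper(opening): finger opening in m; the grip force is fixed at half the most; returns when the fingers have stopped.
- sleep(seconds).
- inverse_kinematics(position, orientation): joint angles nearest the present ones, or None.
- capture(name): name is "side" or "top"; returns a dict with "image" (400x640x3 uint8, blue, green, red), "range_z" (400x640 float32, m along the optical axis (not along the pixel's ray), 0 where there is no reading), "intrinsics" (3x3 intrinsics, pixels), "R" (3x3) and "t" (3): a world point X has camera coordinates R X + t. Camera axes: x right, y down, z forward; pixel columns grow to the right and rows downward; lengths in m; the calibration is good to about 2 mm. A picture is of the moment at which its call begins.
A pose or a line that the arm cannot do raises PlanningError and nothing moves.
- close_job(): hands the job in; it is judged then, once.
Trained networks look in the newest picture that a camera, given by its name, has taken for a name from the list of things; names that differ only in an ending like _2 or _b are one class to them, and where a whole thing is asked for, a point or a joint stands for the part that bears it (a point fixed in the world has none). Each returns a list of dicts, best first, with "conf" (0 to 1); they miss things now and then, are a little off and sometimes report something else, mostly with a low value. They report only what shows in the picture. A call takes as long as a camera call. They do not tell look-alikes from the thing itself.
- spot_in(camera, query): "xy" ([column, row] in pixels, amid what is visible of it).
- silhouettes(camera, query): "region" (400x640 bool, what is visible of it) and "xy" ([column, row] in pixels, amid what is visible of it).
Readings, each from a call of its own:
- current_clock(): time.
- current_joint_pos(): joint angles.
- current_qvel(): joint speeds.
- current_joint_torque(): joint torques, N m.
- current_position(): TCP position.
- current_orientation(): TCP orientation.
- current_force(): force on the tool from outside, world axes, zero at the start.
- current_torque(): the same for the moment, N m.
- current_finger_gap(): finger opening in m.
- current_grip_force(): force on a finger pad.
Only numpy, scipy, OpenCV 4.12 (cv2) and the standard library are available. Lean on these libraries where they do the work, as an engineer would, in place of code of your own. Each camera call takes 0.05 s, during which the arm holds its last target. There are 200 camera calls.

## Working session

There is one attempt and no reset: what is moved stays moved. The work goes in short steps, each a Python script; the robot and the scene stay as the last script left them, time stands still between calls to the robot, and variables do not carry over. Pictures are saved under pics/ and viewed, at most 10 in all, crops included, and the job is handed in when it is done.

```bash
mkdir -p pics; ls; python3 - <<'E'
from bench import *
import cv2,numpy as np,pickle
D={}
for c in("top","side"):
    d=capture(c);D[c]=d;cv2.imwrite(f"pics/{c}0.png",d["image"])
    for q in("nest","guard","guard_handle","jaw_face","board","billet_a_face","packer_a_mid"):
        print(c,q,[(np.round(s["xy"]).tolist(),round(s["conf"],2)) for s in spot_in(c,q)])
    print(d["R"].round(3).tolist(),d["t"].round(3))
pickle.dump(D,open("d0.pkl","wb"))
print(current_clock())
E
```

```text
pics
top nest [([269.0, 180.0], 0.67)]
top guard [([406.0, 155.0], 0.46)]
top guard_handle [([272.0, 187.0], 0.67)]
top jaw_face [([393.0, 194.0], 0.31)]
top board [([388.0, 215.0], 0.78)]
top billet_a_face []
top packer_a_mid [([348.0, 264.0], 0.65)]
[[0.029, -0.999, 0.023], [-0.984, -0.033, -0.174], [0.175, -0.018, -0.984]] [-0.015  0.55   1.425]
side nest [([302.0, 181.0], 0.66), ([290.0, 156.0], 0.3)]
side guard [([296.0, 174.0], 0.92), ([394.0, 211.0], 0.66), ([264.0, 226.0], 0.21)]
side guard_handle []
side jaw_face [([306.0, 188.0], 0.63)]
side board [([333.0, 319.0], 0.92), ([316.0, 198.0], 0.32), ([261.0, 227.0], 0.32)]
side billet_a_face []
side packer_a_mid [([234.0, 284.0], 0.81), ([294.0, 285.0], 0.59), ([279.0, 246.0], 0.58)]
[[0.919, -0.395, -0.006], [-0.228, -0.518, -0.825], [0.322, 0.759, -0.565]] [-0.522  0.229  0.851]
0.8
```

View pics/top0.png

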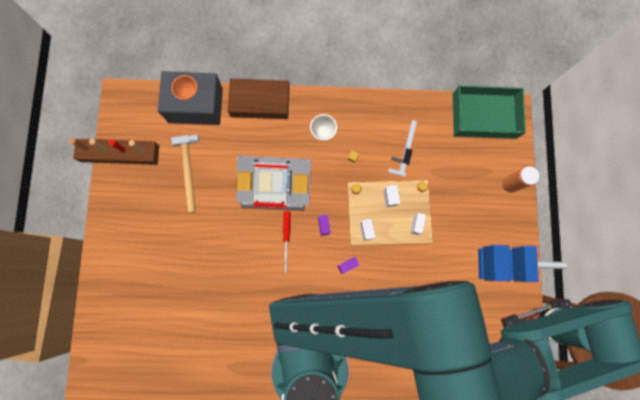

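View pics/side0.png

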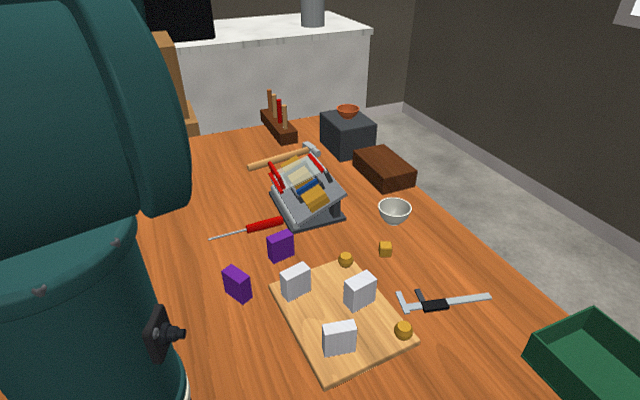

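Top view: nest at (272,183). The white blocks on the board are at (392,196), (368,229) and (419,223). The purple look-alikes at (324,225) and (348,265) are off the board and not meant. Next I'll measure positions with depth and enlarge a crop.

```bash
cat > h.py <<'E'
from bench import *
import numpy as np,cv2,pickle
from scipy.spatial.transform import Rotation as Ro
def cloud(d):
    K=d["intrinsics"];z=d["range_z"];v,u=np.mgrid[:400,:640]
    P=np.stack([(u-K[0,2])/K[0,0]*z,(v-K[1,2])/K[1,1]*z,z],-1)
    return (P-d["t"])@d["R"]   # R^T(P-t)
def proj(d,X):
    p=d["R"]@np.asarray(X)+d["t"];q=d["intrinsics"]@p;return q[:2]/q[2]
def rect(xy):
    (c,s,a)=cv2.minAreaRect((xy*1000).astype(np.float32)); 
    if s[0]<s[1]: s=s[::-1];a+=90
    return np.array(c)/1000,s,(a+90)%180-90
E
python3 - <<'E'
from h import *
D=pickle.load(open("d0.pkl","rb"))
print(D["top"]["intrinsics"][0,0],D["side"]["intrinsics"][0,0])
for c in("top","side"):
    d=D[c];W=cloud(d);im=d["image"].astype(int);B,G,R=im[...,0],im[...,1],im[...,2]
    ok=d["range_z"]>0
    inb=ok&(W[...,0]>.3)&(W[...,0]<.9)&(W[...,1]>-.5)&(W[...,1]<.45)
    white=inb&(B>140)&(abs(R-B)<40)&(W[...,2]>.068)&(W[...,2]<.095)&(W[...,1]<.1)
    n,l,st,ce=cv2.connectedComponentsWithStats(white.astype(np.uint8))
    for i in range(1,n):
        if st[i,4]>15: print(c,"white",ce[i].round(),st[i,4],rect(W[l==i][:,:2]),np.median(W[l==i][:,2]))
    bd=inb&(abs(W[...,2]-.016)<.005)&(W[...,1]<0)
    n,l,st,ce=cv2.connectedComponentsWithStats(bd.astype(np.uint8));i=1+st[1:,4].argmax()
    print(c,"board",ce[i].round(),rect(W[l==i][:,:2]))
    # nest region
    nb=inb&(W[...,1]>.02)&(W[...,1]<.35)&(W[...,0]>.55)&(W[...,2]>.02)
    brass=nb&(R-B>60)&(G>R*.6)
    red=nb&(R>120)&(G<70)&(B<70)&(W[...,2]>.06)
    blue=nb&(B-R>50)
    for nm,m in(("brass",brass),("red",red),("blue",blue)):
        n,l,st,ce=cv2.connectedComponentsWithStats(m.astype(np.uint8))
        for i in range(1,n):
            if st[i,4]>12: print(c,nm,ce[i].round(),st[i,4],W[l==i].mean(0).round(4),W[l==i].min(0).round(3),W[l==i].max(0).round(3))
    x0,y0,x1,y1=(222,140,322,215) if c=="top" else (255,135,355,235)
    cv2.imwrite(f"pics/{c}0c.png",cv2.resize(d["image"][y0:y1,x0:x1],None,fx=6 if c=="side" else 8,fy=6 if c=="side" else 8,interpolation=cv2.INTER_CUBIC))
E
```

```text
455.4460234617431 396.4281887439434
top white [299. 169.] 139 (array([0.62782458, 0.05697956]), (72.03665924072266, 27.854822158813477), 88.276611328125) 0.09135642674676836
top white [288. 180.] 20 (array([0.58924786, 0.09085243]), (28.76215362548828, 3.5897233486175537), 1.8163875341415405) 0.07537489451487651
top white [392. 195.] 215 (array([ 0.55496582, -0.24476707]), (58.72526168823242, 35.8642578125), 10.025766372680664) 0.08144689074086275
top white [419. 223.] 164 (array([ 0.46734341, -0.32884189]), (58.60512161254883, 25.838781356811523), -9.6651611328125) 0.08141764786598982
top white [368. 229.] 188 (array([ 0.44404108, -0.16743909]), (59.54237365722656, 30.89235496520996), 11.328857421875) 0.08130857757058343
top board [389. 213.] (array([ 0.50842932, -0.24667961]), (271.2581787109375, 210.48289489746094), -86.4822735786438)
top brass [258. 101.] 675 [0.8599 0.2006 0.0595] [0.819 0.101 0.044] [0.9   0.302 0.07 ]
top brass [280. 168.] 18 [0.6158 0.1119 0.1369] [0.613 0.091 0.13 ] [0.623 0.138 0.144]
top brass [244. 181.] 293 [0.5793 0.2259 0.0997] [0.553 0.204 0.054] [0.6
[... 712 characters left out ...]
9121), -11.758377075195312) 0.0805454639606248
side board [341. 324.] (array([ 0.50635095, -0.25011604]), (271.4688720703125, 210.69223022460938), -86.48053455352783)
side brass [382. 163.] 426 [0.8604 0.1828 0.0582] [0.821 0.102 0.055] [0.9   0.292 0.062]
side brass [290. 161.] 85 [0.5775 0.2309 0.1036] [0.552 0.187 0.082] [0.601 0.248 0.128]
side brass [302. 183.] 43 [0.5792 0.1376 0.0805] [0.558 0.134 0.068] [0.608 0.141 0.094]
side brass [315. 198.] 444 [0.5761 0.0389 0.096 ] [0.55  0.02  0.064] [0.615 0.085 0.114]
side red [316. 163.] 79 [0.6187 0.1346 0.1396] [0.613 0.088 0.134] [0.624 0.19  0.143]
side blue [307. 186.] 123 [0.578  0.0949 0.0986] [0.55  0.087 0.066] [0.614 0.141 0.114]
```

View pics/top0c.png

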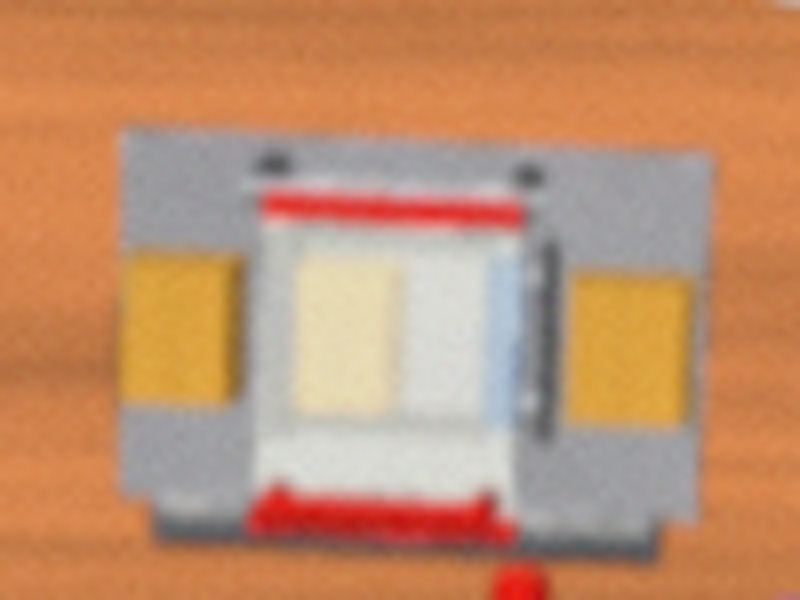

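View pics/side0c.png

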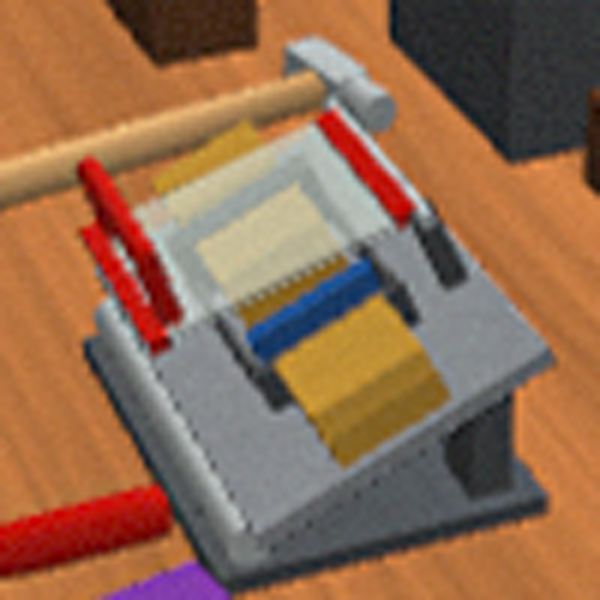

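The side crop shows the guard slightly open, with the handle bar at about pixel (276,176) and the hinge bar at (316,163). The nest holds one billet beside the blue jaw. Next I'll fit the bed pose and find the handle.

```bash
python3 - <<'E'
from h import *
D=pickle.load(open("d0.pkl","rb"))
for c in("top","side"):
    d=D[c];W=cloud(d);im=d["image"].astype(int);B,G,R=im[...,0],im[...,1],im[...,2]
    reg=(d["range_z"]>0)&(W[...,0]>.5)&(W[...,0]<.72)&(W[...,1]>.0)&(W[...,1]<.28)&(W[...,2]>.03)
    grey=reg&(abs(R-B)<25)&(abs(R-G)<25)
    P=W[grey];n0=np.array([-np.sin(.42),0,np.cos(.42)])
    # RANSAC
    rng=np.random.default_rng(0);best=None
    for _ in range(500):
        a=P[rng.choice(len(P),3,False)];n=np.cross(a[1]-a[0],a[2]-a[0]);n/=np.linalg.norm(n)+1e-12;n*=np.sign(n[2])
        if n@n0<.98: continue
        s=abs((P-a[0])@n)<.003
        if best is None or s.sum()>best.sum(): best=s
    Q=P[best];m=Q.mean(0);n=np.linalg.svd(Q-m)[2][2];n*=np.sign(n[2])
    print(c,"bed",best.sum(),"n",n.round(4),"tilt",np.degrees(np.arccos(n[2])).round(2),"yaw",np.degrees(np.arctan2(-n[1],-n[0])).round(2),"m",m.round(4))
    ex=np.array([np.sin(np.arccos(n[2])),0,0]);e=np.array([0,0,1])-n[2]*n;e/=np.linalg.norm(e);ey=np.cross(n,e)
    near=reg&(abs((W-m)@n)<.004)
    L=np.stack([(W[near]-m)@e,(W[near]-m)@ey],1);r=rect(L);ctr=m+r[0][0]*e+r[0][1]*ey
    print("  bed rect",r,"centre",ctr.round(4))
    red=reg&(R>90)&(R>2*G)&(R>2*B)
    nn,l,st,ce=cv2.connectedComponentsWithStats(red.astype(np.uint8))
    for i in range(1,nn):
        if st[i,4]>8:
            q=(W[l==i]-ctr)@np.stack([e,ey,n],1);print("  red",ce[i].round(),st[i,4],W[l==i].mean(0).round(4),"nest:",q.mean(0).round(4),q.min(0).round(4),q.max(0).round(4))
    for nm,mk in(("brass",reg&(R-B>50)&(G>R*.6)),("blue",reg&(B-R>30)),("all",reg)):
        nn,l,st,ce=cv2.connectedComponentsWithStats(mk.astype(np.uint8))
        for i in range(1,nn):
            if st[i,4]>12:
                q=(W[l==i]-ctr)@np.stack([e,ey,n],1);print("  ",nm,ce[i].round(),st[i,4],q.mean(0).round(4),q.min(0).round(4),q.max(0).round(4))
E
```

```text
top bed 759 n [-0.4065  0.002   0.9137] tilt 23.98 yaw -0.28 m [0.5969 0.1285 0.0794]
  bed rect (array([-0.00867888,  0.00783792]), (232.5760498046875, 150.05438232421875), 89.3359603881836) centre [0.5891 0.1364 0.0758]
  red [271. 166.] 82 [0.6197 0.1415 0.1406] nest: [0.0543 0.0053 0.0467] [ 0.0502 -0.042   0.0393] [0.0592 0.0534 0.0535]
  red [268. 204.] 106 [0.5027 0.1433 0.1307] nest: [-0.0566  0.0065  0.0853] [-0.0724 -0.0428  0.0542] [-0.0447  0.0562  0.1063]
   brass [258. 156.] 13 [ 0.0747  0.0497 -0.0044] [ 0.074   0.0317 -0.0133] [0.0754 0.0678 0.0018]
   brass [279. 157.] 13 [ 0.074  -0.0165 -0.0054] [ 0.0732 -0.0352 -0.0141] [ 0.0746  0.0021 -0.0003]
   brass [300. 158.] 13 [ 0.0736 -0.0829 -0.0043] [ 0.0732 -0.1018 -0.0093] [ 0.0741 -0.0641  0.0011]
   brass [279. 168.] 21 [ 0.0491 -0.0199  0.045 ] [ 0.0463 -0.0448  0.0391] [0.059  0.0101 0.051 ]
   brass [244. 180.] 298 [0.0006 0.0892 0.0256] [-0.0388  0.0659 -0.0069] [0.0287 0.1162 0.0367]
   brass [265. 178.] 52 [0.0171 0.0211 0.0498] [0.0031 0.0089 0.0438] [0.0297 0.0368 0.0584]
   brass [300. 183.] 323 [-0.002  -
[... 639 characters left out ...]
st: [0.0557 0.0029 0.0473] [ 0.0504 -0.0449  0.043 ] [0.0616 0.0589 0.0497]
  red [276. 178.] 157 [0.5043 0.1289 0.1214] nest: [-0.0564 -0.0032  0.077 ] [-0.0681 -0.0461  0.0557] [-0.0445  0.0606  0.1033]
   brass [289. 161.] 91 [0.0014 0.0973 0.0323] [-0.0305  0.0541  0.0215] [0.0278 0.1159 0.0569]
   brass [302. 183.] 45 [-0.0044  0.0059  0.0091] [-0.0266  0.0025  0.0039] [0.0265 0.0095 0.0159]
   brass [315. 198.] 468 [-0.0009 -0.0933  0.0242] [-0.029  -0.1137 -0.    ] [ 0.0313 -0.0471  0.0338]
   blue [307. 186.] 141 [-0.0005 -0.0369  0.0259] [-0.0325 -0.0446 -0.0017] [0.0347 0.0092 0.0338]
   all [306. 188.] 3396 [-0.0044 -0.0373  0.0229] [-0.0846 -0.1173 -0.0645] [0.0754 0.1177 0.1033]
```

```bash
cat >> h.py <<'E'
YAW=np.radians(-0.6)
ex=Ro.from_euler('z',YAW).apply([np.cos(np.radians(24)),0,np.sin(np.radians(24))])
ey=Ro.from_euler('z',YAW).apply([0,1,0]);en=np.cross(ex,ey)
O=np.array([.588,.134,.075])
def nest(x,y,z): return O+x*ex+y*ey+z*en
def quat(y,z): return Ro.from_matrix(np.stack([np.cross(y,z),y,z],1)).as_quat()
def handle(th,y=.004): 
    c,s=np.cos(th),np.sin(th);return nest(.062-.118*c+.038*s,y,.042+.118*s+.038*c)
E
python3 - <<'E'
from h import *
D=pickle.load(open("d0.pkl","rb"))
for c in("top","side"):
    d=D[c];W=cloud(d);im=d["image"].astype(int);B,G,R=im[...,0],im[...,1],im[...,2]
    m=(d["range_z"]>0)&(abs(W[...,0]-.5)<.05)&(abs(W[...,1]-.13)<.08)&(W[...,2]>.13)&(R>90)&(R>2*G)&(R>2*B)
    P=W[m];print(c,m.sum(),P.mean(0).round(4),np.percentile(P,[3,97],0).round(4).tolist())
print(handle(.165),handle(1.99))
down=np.array([0,0,-1.])
for s in(1,-1):
    q=quat(s*Ro.from_euler('z',YAW).apply([1,0,0]),down);print(s,inverse_kinematics(handle(.165)+[0,0,.1],q),inverse_kinematics(handle(1.99),q))
for s in(1,-1):
    q=quat(s*ey,-en);print("ins",s,inverse_kinematics(nest(0,-.017,.06),q),inverse_kinematics(nest(0,-.017,.14),q))
E
```

```text
top 87 [0.5021 0.1411 0.1456] [[0.4983, 0.1001, 0.1402], [0.507, 0.1827, 0.1521]]
side 98 [0.5012 0.1313 0.1429] [[0.4967, 0.0942, 0.133], [0.5074, 0.1788, 0.147]]
[0.50384172 0.13888155 0.14573157] [0.66563282 0.13718722 0.25657424]
1 [ 1.36748428e-01  2.25775648e-01  1.64420442e+00 -4.44089210e-16
  1.27161258e+00  1.47220404e-01] [ 1.01700224e-01  4.49534199e-01  1.27912133e+00 -4.44089210e-16
  1.41293712e+00  1.12172199e-01]
-1 None None
ins 1 [ 0.12058337  0.28804036  2.01871576 -0.13004822  0.42230991 -1.33222318] [ 0.1315486   0.12532539  1.99304735 -0.10059869  0.61046681 -1.35839009]
ins -1 [ 0.12058337  0.28804036  2.01871576 -0.13004822  0.42230991  1.80936948] [ 0.1315486   0.12532539  1.99304735 -0.10059869  0.61046681  1.78320257]
```

```bash
python3 - <<'E'
from h import *
down=np.array([0,0,-1.]);q=quat(Ro.from_euler('z',YAW).apply([1,0,0]),down)
th0=.145;drop=np.array([0,0,.014])
H=handle(th0)+[-.0005,0,0]
move_ptp(H-drop+[0,0,.12],q); move_gripper(.05)
print(servo_line(H-drop,q,rate=.12,contact_N=8),current_position())
move_gripper(0.0);print("gap",current_finger_gap(),current_grip_force(),current_position(),current_force())
for th in np.linspace(th0,1.99,12)[1:]:
    servo_line(handle(th)-drop,q,rate=.12)
    print(round(th,2),current_finger_gap().__round__(4),np.round(current_force(),1))
print(current_clock())
d=capture("side");cv2.imwrite("pics/s1.png",d["image"][100:300,180:420].repeat(2,0).repeat(2,1))
E
```

```text
False [0.50383153 0.13897877 0.12985712]
gap 0.01059762763280257 30.000440776348114 [0.50407577 0.13888983 0.12940784] [ 2.51001399 -0.42534516 -1.12660501]
0.31 0.0113 [-1.2 -0.3  2. ]
0.48 0.0112 [-3.7  0.6  3.9]
0.65 0.0112 [-7.8 -0.   7.3]
0.82 0.0112 [-13.9  -1.1  11.5]
0.98 0.0112 [-20.8  -1.   19.4]
1.15 0.0112 [-27.6  -0.2  29.7]
1.32 0.0112 [-19.1  -1.   33.5]
1.49 0.0111 [-7.9 -1.9 26. ]
1.65 0.0112 [-2.4 -1.4 15.7]
1.82 0.011 [ 1.7 -2.1  7. ]
1.99 0.0111 [ 3.4 -1.4  3.9]
9.6833
```

View pics/s1.png

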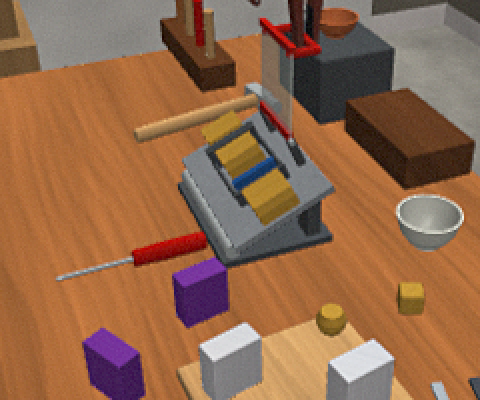

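The guard is upright: its panel spans crop x 262–320, y 18–140, held at the handle. Next I'll release it, back off upward, and measure billet and gap.

```bash
python3 - <<'E'
from h import *
move_gripper(.026);p=np.array(current_position());servo_line(p+[0,0,.09],rate=.2)
down=np.array([0,0,-1.]);
yb=Ro.from_euler('z',np.radians(10.6)).apply([0,1,0])
for s in(1,-1):
    q=quat(s*yb,down);print(s,inverse_kinematics([.5545,-.246,.2],q))
move_ptp([.5,-.25,.25],quat(ey,down));move_gripper(.07)
print(current_clock(),current_force())
D={c:capture(c) for c in("top","side")};pickle.dump(D,open("d1.pkl","wb"))
for c in D:
    d=D[c];W=cloud(d);im=d["image"].astype(int);B,G,R=im[...,0],im[...,1],im[...,2]
    N=(W-O)@np.stack([ex,ey,en],1)
    reg=(d["range_z"]>0)&(abs(N[...,0])<.08)&(abs(N[...,1])<.125)&(N[...,2]>-.01)&(N[...,2]<.05)
    for nm,mk in(("brass",reg&(R-B>50)&(G>R*.55)),("brasstop",reg&(R-B>50)&(G>R*.55)&(abs(N[...,2]-.03)<.004)),("blue",reg&(B-R>40)),("bed",reg&(abs(N[...,2])<.004))):
        nn,l,st,ce=cv2.connectedComponentsWithStats(mk.astype(np.uint8))
        for i in range(1,nn):
            if st[i,4]>25:
                q=N[l==i];print(c,nm,ce[i].round(),st[i,4],"med z",np.median(q[:,2]).round(4),"rect",rect(q[:,:2]),np.percentile(q,[2,98],0).round(4)[:,:2].tolist())
    # guard points
    g=(d["range_z"]>0)&(R>90)&(R>2*G)&(R>2*B)&(W[...,2]>.12)&(abs(W[...,1]-.13)<.08)&(W[...,0]>.55)
    print(c,"guard red",W[g&(W[...,2]<.16)].mean(0),W[g&(W[...,2]>.22)].mean(0))
    x0,y0=(222,130) if c=="top" else (255,135)
    cv2.imwrite(f"pics/{c}1c.png",cv2.resize(d["image"][y0:y0+75,x0:x0+100],None,fx=8,fy=8,interpolation=cv2.INTER_CUBIC))
E
```

```text
1 [-5.31380862e-01  3.88604599e-01  1.52303885e+00 -4.44089210e-16
  1.22994921e+00 -2.28718209e+00]
-1 [-5.31380862e-01  3.88604599e-01  1.52303885e+00 -4.44089210e-16
  1.22994921e+00  8.54410564e-01]
13.5833 [0.46306177 0.36997079 0.66081704]
top brass [244. 180.] 299 med z 0.0287 rect (array([-0.00343407,  0.093214  ]), (67.99333190917969, 49.866024017333984), 0.2256641685962677) [[-0.0363, 0.0703], [0.0291, 0.1135]]
top brass [265. 182.] 274 med z 0.0289 rect (array([-0.00221619,  0.02702455]), (64.09868621826172, 40.13491439819336), 0.13125069439411163) [[-0.0336, 0.0073], [0.0287, 0.0469]]
top brass [301. 184.] 331 med z 0.0286 rect (array([-0.00825924, -0.08509846]), (75.7773208618164, 54.99813461303711), 1.8205634355545044) [[-0.0371, -0.1129], [0.0286, -0.0583]]
top brasstop [244. 181.] 201 med z 0.0296 rect (array([0.00182792, 0.09260995]), (55.96419143676758, 41.355838775634766), 0.9138249754905701) [[-0.0255, 0.0723], [0.0287, 0.113]]
top brasstop [264. 182.] 180 med z 0.0297 rect (array([0.00143237, 0.02724789]), (55.159645080566406, 39.70496368408203), 0.13125069439411
[... 1894 characters left out ...]
289, -0.1109], [0.0242, -0.0627]]
side blue [307. 186.] 139 med z 0.0272 rect (array([-0.00055032, -0.02133576]), (66.87411499023438, 52.102386474609375), -3.2383575439453125) [[-0.0322, -0.0462], [0.029, 0.002]]
side bed [292. 201.] 794 med z -0.0008 rect (array([-0.04146288, -0.00042037]), (237.5386505126953, 76.27572631835938), -88.28468918800354) [[-0.0754, -0.1161], [-0.0118, 0.1119]]
side bed [319. 176.] 29 med z -0.0007 rect (array([0.04475938, 0.00228733]), (48.40121841430664, 8.43634033203125), 89.1999282836914) [[0.0405, -0.0203], [0.0488, 0.0234]]
side guard red [nan nan nan] [0.62622058 0.16811929 0.26627616]<stdin>:21: RuntimeWarning: Mean of empty slice.
  ret = um.true_divide(
```

View pics/top1c.png

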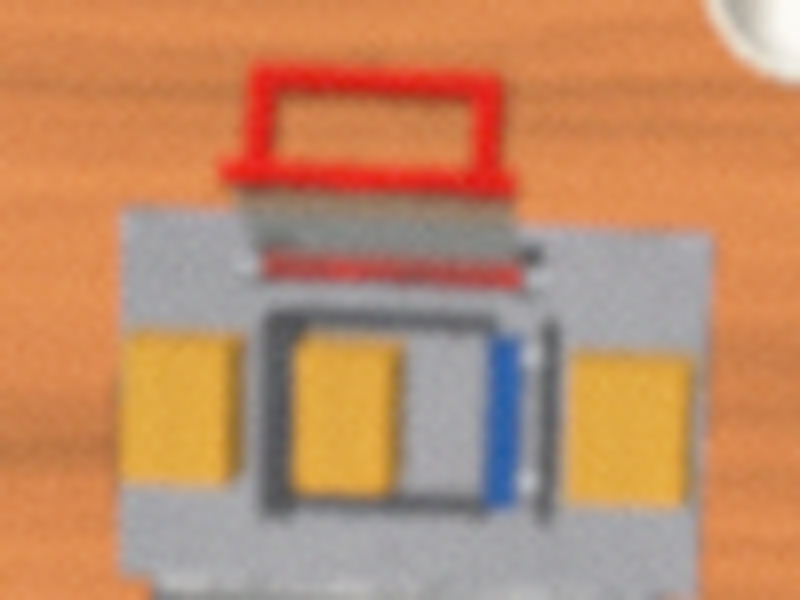

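The top crop shows the nest billet at crop x 293–403, the bed gap at 403–487 and the blue jaw at 487–520. That makes the visible billet about 40 mm and the gap about 31–33 mm, so the billet is the 40 mm one and the 35 mm block fits. By vision that is the block at (392,196). I'll pinch it to confirm.

```bash
python3 - <<'E'
from h import *
down=np.array([0,0,-1.]);a=Ro.from_euler('z',np.radians(10.6))
q=quat(-a.apply([0,1,0]),down)
p=np.array([.5546,-.2462,.055])
move_ptp(p+[0,0,.08],q)
print(servo_line(p,q,rate=.12,contact_N=8))
D=current_position();move_gripper(0.0)
print("gap",current_finger_gap(),"gf",current_grip_force(),D,current_position(),current_clock())
d=capture("side");W=cloud(d);im=d["image"].astype(int)
print(current_force())
E
```

```text
False
gap 0.03460514033773585 gf 29.96412545442581 [ 0.55506744 -0.24647879  0.05547029] [ 0.55474832 -0.24629135  0.05523992] 17.675
[-0.77953759  1.09369266  2.18017961]
```

Pinched gap is 34.6 mm, so this is the 35 mm block. I'll carry it to hover above the gap and check it against the pocket.

```bash
sed -i 's/O=np.array.*/O=np.array([.588,.137,.0745])/' h.py; python3 - <<'E'
from h import *
p=np.array(current_position());servo_line(p+[0,0,.13],rate=.25)
q=quat(-ey,-en)
print(current_finger_gap())
move_ptp(nest(0,-.017,.15),q)
servo_line(nest(0,-.017,.0392+.045),q,rate=.15)
print(current_clock(),current_position(),(np.array(current_position())-O)@np.stack([ex,ey,en],1))
D={c:capture(c) for c in("top","side")};pickle.dump(D,open("d2.pkl","wb"))
a=D["top"]["image"][135:215,222:322];b=D["side"]["image"][115:215,255:355]
a=cv2.resize(a,None,fx=4,fy=6,interpolation=cv2.INTER_CUBIC) if 0 else cv2.resize(a,(400,320),interpolation=cv2.INTER_CUBIC);b=cv2.resize(b,(400,400),interpolation=cv2.INTER_CUBIC)
cv2.imwrite("pics/hov.png",np.hstack([np.vstack([a,np.zeros((80,400,3),np.uint8)]),b]))
E
```

```text
0.03470248307779056
20.3667 [0.55387002 0.1197876  0.15130723] [ 0.0002274  -0.01756886  0.08397474]
```

View pics/hov.png

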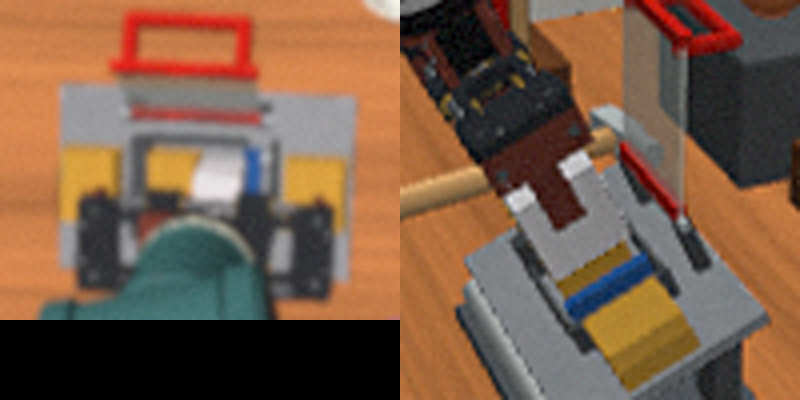

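```bash
python3 - <<'E'
from h import *
for f in("d1.pkl","d2.pkl"):
  D=pickle.load(open(f,"rb"))
  for c in D:
    d=D[c];W=cloud(d);im=d["image"].astype(int);B,G,R=im[...,0],im[...,1],im[...,2]
    N=(W-O)@np.stack([ex,ey,en],1);x,y,z=N[...,0],N[...,1],N[...,2]
    reg=(d["range_z"]>0)&(abs(x)<.04)&(abs(y)<.06)&(z>-.005)&(z<.12)
    wh=reg&(abs(R-B)<30)&(R>120)&(z>.05)&(y<.02)
    if f=="d2.pkl" and wh.any(): print(f,c,"white",wh.sum(),np.percentile(N[wh],[2,10,50,90,98],0).round(4).tolist())
    bl=reg&(B-R>40)&(abs(z-.029)<.004); print(f,c,"blue top",bl.sum(),np.percentile(N[bl],[2,50,98],0).round(4).tolist())
    br=reg&(R-B>50)&(G>.55*R)&(abs(z-.029)<.004);print(f,c,"brass top",br.sum(),np.percentile(N[br],[2,50,98],0).round(4).tolist())
    fc=reg&(R-B>30)&(G>.5*R)&(z<.017)&(z>.002)&(abs(x)<.02);print(f,c,"brass face",fc.sum(),np.median(N[fc],0).round(4) if fc.any() else 0)
    # row profile across gap mid x: subpixel columns of edges in top image
    if c=="top":
        for xx in(.012,.024):
            ys=np.linspace(-.07,.06,131);zs=.029
            pr=[]
            for yy in ys:
                u,v=proj(d,nest(xx,yy,zs if f=="d1.pkl" else zs));pr.append(cv2.getRectSubPix(d["image"].astype(np.float32),(1,1),(float(u),float(v)))[0,0])
            pr=np.array(pr);bm=pr[:,2]-pr[:,0]   # R-B: + brass, - blue
            s="".join("B" if v<-35 else "O" if v>45 else "W" if p.min()>170 else "." for v,p in zip(bm,pr));print(f,xx,s)
E
```

```text
d1.pkl top blue top 59 [[-0.0291, -0.0438, 0.0257], [0.0034, -0.0375, 0.0293], [0.032, -0.0327, 0.0328]]
d1.pkl top brass top 171 [[-0.0257, 0.0063, 0.0251], [0.0033, 0.0256, 0.0295], [0.0288, 0.0416, 0.0328]]
d1.pkl top brass face 9 [0.0076 0.0027 0.0086]
d1.pkl 0.012 OOOOOOOOO................BBBBBBBBBBBBBBB................................OOOOOOOOOOOOOOOOOOOOOOOOOOOOOOOOOOOOOOOOOOOO...............
d1.pkl 0.024 OOOOOOOOO................BBBBBBBBBBBBBBB................................OOOOOOOOOOOOOOOOOOOOOOOOOOOOOOOOOOOOOOOOOOOO...............
d1.pkl side blue top 90 [[-0.0315, -0.0482, 0.0252], [-0.0031, -0.0449, 0.0295], [0.0277, -0.0364, 0.0325]]
d1.pkl side brass top 200 [[-0.028, 0.0018, 0.0253], [-0.0013, 0.0204, 0.0295], [0.0258, 0.0413, 0.032]]
d1.pkl side brass face 56 [0.0014 0.0006 0.0111]
d2.pkl top white 116 [[0.0055, -0.0339, 0.0552], [0.0158, -0.0312, 0.0684], [0.0281, -0.0178, 0.1076], [0.0319, -0.0055, 0.1128], [0.0323, -0.0023, 0.115]]
d2.pkl top blue top 28 [[0.0033, -0.0429, 0.0263], [0.0162, -0.0393, 0.0296], [0.0319, -0.0332, 0.0323]]
d2.pkl top brass top 86 [[0.0031, 0.0075, 0.0255], [0.0167, 0.0259, 0.0298], [0.0291, 0.0443, 0.0326]]
d2.pkl top brass face 0 0
d2.pkl 0.012 OOOOOOOOO................BBBBBBBBBBBBB....WWWWWWWWWWWWWWWWWWWWWWWWWWWWWWWWWWWOOOOOOOOOOOOOOOOOOOOOOOOOOOOOOOOOOOOOOO...............
d2.pkl 0.024 OOOOOOOOO................BBBBBBBBBBBBB...WWWWWWWWWWWWWWWWWWWWWWWWWWWWW...OOOOOOOOOOOOOOOOOOOOOOOOOOOOOOOOOOOOOOOOOO................
d2.pkl side white 391 [[-0.0284, -0.0389, 0.0511], [-0.0249, -0.0377, 0.0564], [0.0007, -0.0357, 0.0794], [0.0248, -0.0293, 0.1107], [0.0283, -0.0197, 0.1119]]
d2.pkl side blue top 92 [[-0.0315, -0.0488, 0.0252], [-0.0009, -0.0446, 0.0295], [0.0291, -0.0355, 0.0323]]
d2.pkl side brass top 2 [[-0.0099, -0.0598, 0.0265], [-0.0026, -0.0593, 0.0266], [0.0047, -0.0589, 0.0266]]
d2.pkl side brass face 56 [0.0004 0.001  0.0104]
```

Both cameras agree on a shift of about +1 mm in y. I'll apply it and press the block in.

```bash
sed -i 's/O=np.array.*/O=np.array([.588,.138,.0745])/' h.py; python3 - <<'E'
from h import *
q=quat(-ey,-en);F=np.stack([ex,ey,en],1)
servo_line(nest(0,-.0165,.0392+.040),q,rate=.1)
f0=np.array(current_force())
for z in(.034,.026,.018,.010,.003,-.001,-.004):
    hit=servo_line(nest(0,-.0168,.0392+z),q,rate=.05,contact_N=30)
    print(z,hit,((np.array(current_position())-O)@F).round(4),((np.array(current_force())-f0)@F).round(1),round(current_finger_gap(),4))
    if hit: break
print(current_clock())
E
```

```text
0.034 False [-0.0003 -0.0168  0.0729] [ 0.5  0.1 -1. ] 0.0351
0.026 False [-0.0004 -0.0169  0.0647] [ 0.6 -0.5 -0.4] 0.0346
0.018 False [ 0.0009 -0.0166  0.0567] [ 2.7  1.7 -7.9] 0.0352
0.01 False [ 0.0007 -0.0167  0.0487] [ 2.8  2.2 -7.7] 0.0348
0.003 False [ 0.0003 -0.0167  0.0417] [ 2.3  1.9 -7. ] 0.0351
-0.001 False [ 0.0004 -0.0167  0.0384] [1.8 3.3 7. ] 0.0347
-0.004 False [ 0.0009 -0.0167  0.0365] [ 0.8  0.8 24.7] 0.035
22.7
```

```bash
python3 - <<'E'
from h import *
q=quat(-ey,-en);F=np.stack([ex,ey,en],1)
servo_line(nest(0,-.0168,.0392),q,rate=.1)
move_gripper(.055);servo_line(nest(0,-.0168,.11),q,rate=.15)
move_gripper(0.)
print(servo_line(nest(0,-.0175,.058),q,rate=.05,contact_N=25),((np.array(current_position())-O)@F).round(4),((np.array(current_force()))@F).round(1))
servo_line(nest(0,-.0175,.15),q,rate=.2)
move_ptp([.35,-.35,.3],quat(-ey,np.array([0,0,-1.])))
D={c:capture(c) for c in("top","side")};pickle.dump(D,open("d3.pkl","wb"))
print(current_clock())
for c in D:
    d=D[c];W=cloud(d);im=d["image"].astype(int);B,G,R=im[...,0],im[...,1],im[...,2]
    N=(W-O)@F;x,y,z=N[...,0],N[...,1],N[...,2]
    reg=(d["range_z"]>0)&(abs(x)<.05)&(abs(y)<.06)&(z>-.005)&(z<.12)
    wh=reg&(abs(R-B)<35)&(R>120)&(y<.02)&(z>.06)
    print(c,wh.sum(),"top z",np.median(z[wh]).round(4),rect(N[wh][:,:2]))
    A=np.c_[N[wh][:,:2],np.ones(wh.sum())];print(" slope",np.linalg.lstsq(A,z[wh],rcond=None)[0].round(3))
    bl=reg&(B-R>40)&(abs(z-.029)<.004);print(" blue",np.percentile(N[bl],[2,50,98],0).round(4).tolist())
    w=(d["range_z"]>0)&(abs(R-B)<40)&(B>140)&(abs(W[...,2]-.081)<.008)&(W[...,1]<0)&(W[...,0]>.38)
    nn,l,st,ce=cv2.connectedComponentsWithStats(w.astype(np.uint8))
    for i in range(1,nn):
        if st[i,4]>60: print(" other",W[l==i].mean(0).round(3))
a=cv2.resize(D["top"]["image"][130:205,222:322],(400,300),interpolation=cv2.INTER_CUBIC);b=cv2.resize(D["side"]["image"][135:235,255:355],(400,400),interpolation=cv2.INTER_CUBIC)
cv2.imwrite("pics/fin.png",np.hstack([np.vstack([a,np.zeros((100,400,3),np.uint8)]),b]))
E
```

```text
True [-0.0006 -0.0174  0.0666] [-0.8  0.8  8.1]
28.3667
top 209 top z 0.0664 (array([ 0.00152368, -0.01652434]), (60.36773681640625, 33.502906799316406), 0.8682069182395935)
 slope [ 0.001 -0.024  0.066]
 blue [[-0.028, -0.0469, 0.0258], [0.0032, -0.0414, 0.0291], [0.0324, -0.0348, 0.0324]]
 other [ 0.467 -0.329  0.081]
 other [ 0.443 -0.167  0.082]
side 204 top z 0.0656 (array([-0.00095666, -0.01884756]), (59.53764343261719, 37.070438385009766), -0.44219970703125)
 slope [-0.001  0.046  0.066]
 blue [[-0.0314, -0.0517, 0.0252], [-0.0021, -0.0469, 0.0295], [0.0289, -0.0358, 0.0323]]
 other [ 0.441 -0.172  0.081]
 other [ 0.465 -0.335  0.08 ]
```

View pics/fin.png

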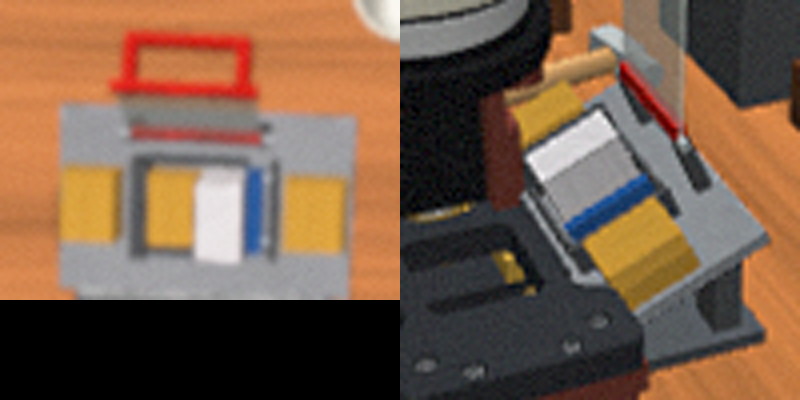

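The block sits flush between the billet and jaw, its top 66 mm off the bed. The jaw is pushed back about 2 mm, the guard is upright, and the other two blocks are standing on the board. I'll hand the job in.

```bash
python3 -c "
from bench import *
print(close_job())"
```

```text
the job is handed in; nothing more can be done
None
```

I handed the job in at about 28 s: the guard is upright, the 35 mm block (pinched at 34.6 mm) is pressed home beside the 40 mm billet, and the other two blocks still stand on the board; the judging result was not shown.

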